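Fit the blade-setting jig's cover over its hidden dowels and hold it down

ROBOT

A 6-joint arm with a two-finger parallel gripper is mounted at the origin on a cart in front of the work surface, level with it; the furniture and walls round the work are solid. World frame = base frame: x ahead of the robot, y to its left, z up, the work surface at z = 0. Lengths are in m, angles in degrees, forces in N, time in s.
With the tool pointing down it reaches from about 0.35 to 0.925 m from the base axis. Payload 6.4 kg.
Tool frame: the origin (TCP) lies between the finger pads; the fingertips stand 19 mm ahead of it and the grasp point (between the pads) is the TCP (tcp_to_tips is the distance from the TCP to the fingertips, in m); z points along the fingers, y is the line along which they close (so a half turn about z gives the same grasp; the last joint's range is limited). The gripper opens to 94 mm and grips with 3 to 60 N. Pads are 16 mm wide; open, the fingers measure 119 mm over their backs; the gripper's body (75 mm by 177 mm) begins 78 mm behind the grasp point.
Start: joints at [-79.704, 14.043, 89.255, -0, 76.702, -9.975], TCP at [0.225, -0.61, 0.224] pointing down, gripper open.
Joint ranges: [-179.41, 179.41], [-58.25, 129.5], [7.25, 145.43], [-54.29, 234.29], [11.92, 165.04], [-157.13, 157.13]. Speed limits (degrees/s): [147.25, 147.25, 180, 180, 180, 180].

INTERFACE

Orientations are given as a 3x3 rotation matrix whose columns are the frame's x, y, z axes.
In Python, from plant import get_state, camera, finish_job, tcp_to_tips gives the robot as it stands.
- The arm moves only by the tool servo_tool, never from a script. Its argument "moves" is a list of rows, each an object with "slide": the shift along the world's x, y, z in mm, a list of three; "delta_rot": the turn, a rotation vector about the world's x, y, z in rad, a list of three; "fingers": the opening, from 0 (shut) to 1 (fully open). In form: [{"slide": [tx, ty, tz], "delta_rot": [ax, ay, az], "fingers": fingers}, ...]. A call has 1 to 8 rows; each row shifts and turns the commanded pose from where the row before left it; what a row does not reach is not made up. A row lasts 1/8 s, in which the tool goes at most 62.5 mm and 10.7 degrees, less where a joint would pass 70% of its speed; a pose out of reach is approached as far as the arm can. A call with a gripper value outside its range is refused whole. The fingers move at their own pace and stop on an object; the grip force is fixed at half the most. Time passes only in rows, so rows that do not move let the fingers close. It gives the time, the measured TCP pose, the force, the opening and the grip force at its end, in the units of the state.
- get_state(): the state, without advancing time (a new reading comes with each control period).
- camera(name): name is "scene" or "top"; returns a dict with "img" (420x560x3 uint8, blue, green, red), "fx", "fy", "cx", "cy" (pixels), "rvec" (rotation vector, rad) and "tvec" (3), from world to camera coordinates, as OpenCV has them. Camera axes: x right, y down, z forward; pixel columns grow to the right and rows downward; lengths in m; the calibration is good to about 2 mm. A picture is of the moment at which its call begins. There is no depth.
- finish_job(): hands the job in; it is judged then, once.
The state is a dict: "clock": time; "joints": joint angles; "qd": joint speeds; "joint_torque": joint torques, N m; "eef_pos": TCP position; "orientation": TCP orientation; "wrist_force": force on the tool from outside, world axes, zero at the start; "torque": the same for the moment, N m; "grip_width": finger opening in m; "gripper_force": force on a finger pad.
Only numpy, scipy, OpenCV 4.12 (cv2) and the standard library are available. Lean on these libraries where they do the work, as an engineer would, in place of code of your own. Each camera call takes 0.05 s, during which the arm holds its last target. There are 200 camera calls.

TASK

Set me up to lock this clipper blade in the setting jig: first switch on the jig's gap light by pushing its round green button fully down and letting it come back up. Then take the black cover by its handle, set it over the blade with its red mark next to the jig's red mark, let it drop onto the two dowel pins hidden under it, and press it fully home against the sprung blade bed, flat on the jig. Finish still holding the cover pressed down, so that I can do up the side thumbscrews, and leave the other things on the worktop where they are.

Things in the scene. Friction and masses are not known exactly. Their poses are not given: they have to be found in the camera images.
- jig: Clipper-blade setting jig, fixed: a dark metal block 116 (x) x 136 (y) x 26 mm; brass thumbscrews stand out to 82 mm from the middle at both ends. Origin: centre of its underside, on the worktop. x points to the half with blade and steel dowels (away from the robot), -x to the half with the green button and engraved scale, y to its left end with the red mark, z up. Flat top (deck) at 26 mm.
- jig_seat (a point): The middle of the cover's place: on the deck, midway between the two dowels, 20 mm behind (+x) the jig's origin and 26 mm above the worktop; axes as the jig's. With the cover home, the cover's origin coincides with this point and its axes with the jig's.
- pin_left (a point): Foot of the left dowel on the deck (43 mm to the left of jig_seat). The dowel is a steel pin 8 mm thick that stands 11 mm above the deck, its top 3.5 mm tapered to a bullet nose 3 mm wide.
- pin_right (a point): Foot of the right dowel on the deck (43 mm to the right of jig_seat); the same pin.
- light_button (a joint): Spring push button of the gap light: green, round, 18 mm across, in a black collar on the deck. 0 = up, 0.005 m = fully down (about 5 N); it springs back by itself when let go.
- light_button_top (a point): Centre of the green button's top face, where to push it straight down; it moves with the button.
- blade_bed (a joint): Sprung bed that carries the steel blade set in the jig. 0 = up: the blade's top, where the dropped-on cover rests, is 5 mm above the deck. Pressed, it sinks straight down (about 4 N to start, 10 N at 0.005 m = 5 mm, where the cover lies on the deck); it lifts the cover again when that is let go.
- cover: Black jig cover, loose, about 0.16 kg: a plate 66 (x) x 110 (y) x 14 mm, right way up on the worktop. Origin: centre of its underside; its slotted window lies along the -x edge, its red mark at the +y end, z up. On top an aluminium bridge handle: a bar 16 (x) x 74 (y) mm, 28 to 44 mm above the underside, on two posts. In the underside two blind bores for the dowels, unseen from above.
- cover_grip (a point): Centre of the handle bar, 36 mm above the cover's underside: grip here from above, closing the fingers along the cover's x axis (16 mm).
- hole_left (a point): Mouth of the cover's left bore (at the red mark's end), on its underside, 43 mm to the left (+y) of the cover's origin; it goes over pin_left. The bore is round, 11 mm wide and 12 mm deep.
- hole_right (a point): Mouth of the cover's right bore, 43 mm to the right (-y) of the cover's origin, 11 mm wide and 12 mm deep; it goes over pin_right.
- guard_9: Bystander: black clipper guard comb, 46 x 49 x 30 mm; origin under its centre.
- claw_blue: Bystander: blue hair claw, 53 x 73 x 41 mm; origin under its centre.
- fade_brush_red: Bystander: red fade brush lying down, 29 x 131 x 29 mm; origin under its centre.
- knuckle_brush: Bystander: small black round-headed brush, 49 x 72 x 56 mm; origin under its centre.
- talc_small: Bystander: small green talc bottle standing upright, 38 x 55 x 105 mm; origin at the centre of its underside.

How it is judged:
By the outcome, as a careful person would: the job done as asked, in the order asked, and still so for the second after the job is handed in, while the arm keeps its last pose, push and grip.
It also fails if it takes over 51 s, if anything falls off the work surface, if the arm or the gripper's body presses on something with over 40 N, if the wrist force passes 120 N, or if a joint passes its speed limit or range.

## Working session

There is one attempt and no reset: what is moved stays moved. The work goes in short steps, Python scripts to look and compute and a tool call to move; the robot and the scene stay as the last step left them, time stands still between calls to the robot, and variables do not carry over. Pictures are saved under pics/ and viewed, at most 10 in all, crops included, and the job is handed in when it is done.

Besides the shell and the picture viewer there is one more tool, called after ">>>" by a JSON object that holds its "method" and its "body", one argument or row to a line. servo_tool: Moves the arm, as the interface text tells. Its arguments: {"type":"object","properties":{"moves":{"type":"array"}},"required":["moves"]}

```bash
mkdir -p pics; cat > h.py <<'E'
import numpy as np, cv2
from plant import get_state, camera, finish_job, tcp_to_tips
def ray(c,u,v):
    R=cv2.Rodrigues(np.array(c["rvec"],float))[0]; t=np.array(c["tvec"],float).ravel()
    d=R.T@np.array([(u-c["cx"])/c["fx"],(v-c["cy"])/c["fy"],1]); return -R.T@t,d
def onz(c,u,v,z):
    o,d=ray(c,u,v); return o+d*(z-o[2])/d[2]
def tri(c1,p1,c2,p2):
    o,d=ray(c1,*p1);a,b=ray(c2,*p2); s=np.linalg.lstsq(np.c_[d,-b],a-o,rcond=None)[0]
    P=o+s[0]*d;Q=a+s[1]*b; return (P+Q)/2,np.linalg.norm(P-Q)
def proj(c,P):
    return cv2.projectPoints(np.array(P,float).reshape(-1,3),np.array(c["rvec"],float),np.array(c["tvec"],float),np.array([[c["fx"],0,c["cx"]],[0,c["fy"],c["cy"]],[0,0,1.]]),None)[0].reshape(-1,2)
def blobs(img,lo,hi,amin=15):
    h=cv2.cvtColor(img,cv2.COLOR_BGR2HSV); m=cv2.inRange(h,lo,hi)
    n,l,s,c=cv2.connectedComponentsWithStats(m); return [(c[i].round(1).tolist(),s[i].tolist()) for i in range(1,n) if s[i][4]>=amin]
E
python3 - <<'E'
from h import *
s=get_state(); print(s, tcp_to_tips)
for n in("top","scene"):
    c=camera(n); cv2.imwrite(f"pics/{n}0.png",c["img"]); print(n,c["fx"],c["cx"],c["cy"],ray(c,c["cx"],c["cy"]))
    print("red",blobs(c["img"],(0,120,60),(8,255,255)),blobs(c["img"],(172,120,60),(180,255,255)))
    print("green",blobs(c["img"],(45,90,50),(85,255,255)))
E
```

```text
{'clock': 0.0, 'joints': array([-7.97021889e+01,  1.40838997e+01,  8.93212225e+01,  8.76200604e-05,
        7.67010911e+01, -9.97608042e+00]), 'qd': array([ 0.05198751,  0.02839757, -0.0582958 , -0.04957496,  0.06199864,
        0.10458117]), 'joint_torque': array([ 1.20973771e-03, -4.15833628e+01, -3.14598334e+01,  6.85299234e-02,
        3.32663243e-02, -1.51596064e-04]), 'eef_pos': array([ 0.22512928, -0.60919477,  0.22338238]), 'orientation': array([[ 9.38047104e-01,  3.46507606e-01, -3.29924237e-04],
       [ 3.46507613e-01, -9.38045386e-01,  1.82417534e-03],
       [ 3.22606721e-04, -1.82548365e-03, -9.99998282e-01]]), 'wrist_force': array([ 0.28636868, -0.89694327,  0.42381826]), 'torque': array([ 2.99388813e-03,  2.40485948e-06, -3.79656709e-02]), 'gripper_force': 0.0, 'grip_width': 0.09388111060213823} 0.019
top 465.07208427610345 278.6666271040872 211.96463014850178 (array([0.37686915, 0.10324434, 1.43830079]), array([ 0.10411746, -0.01486471, -0.99445392]))
red [([441.6, 100.9], [429, 99, 26, 5, 66]), ([220.0, 105.9], [215, 101, 12, 9, 48]), ([240.6, 120.8], [235, 115, 15,
[... 900 characters left out ...]
 4, 22]), ([136.6, 183.2], [131, 181, 12, 5, 34]), ([164.2, 283.1], [150, 268, 26, 28, 90]), ([41.5, 362.0], [38, 358, 7, 8, 20]), ([35.6, 368.2], [32, 366, 9, 6, 21]), ([74.0, 410.6], [64, 405, 20, 15, 133]), ([65.5, 416.0], [63, 412, 7, 8, 20])] [([266.5, 119.9], [263, 113, 6, 15, 31]), ([4.9, 313.7], [0, 294, 15, 38, 276]), ([46.1, 323.1], [40, 316, 13, 14, 32]), ([48.6, 355.3], [43, 350, 13, 12, 35]), ([38.0, 365.7], [33, 361, 11, 11, 34]), ([78.0, 400.0], [67, 398, 23, 5, 41]), ([74.2, 411.6], [61, 404, 27, 16, 173])]
green [([422.4, 106.3], [419, 99, 8, 16, 24]), ([339.0, 117.3], [329, 104, 19, 32, 260]), ([379.9, 159.8], [377, 158, 7, 5, 30]), ([36.6, 340.7], [12, 304, 55, 74, 2206])]
```

View pics/top0.png

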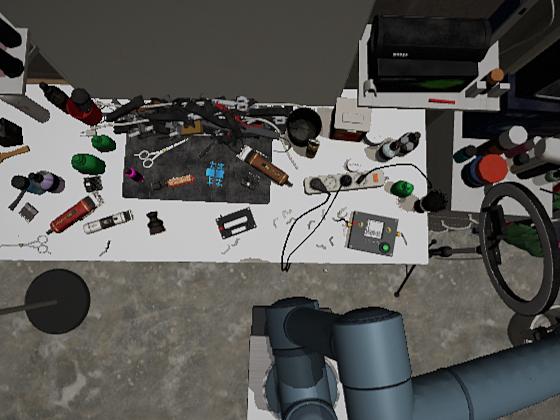

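View pics/scene0.png

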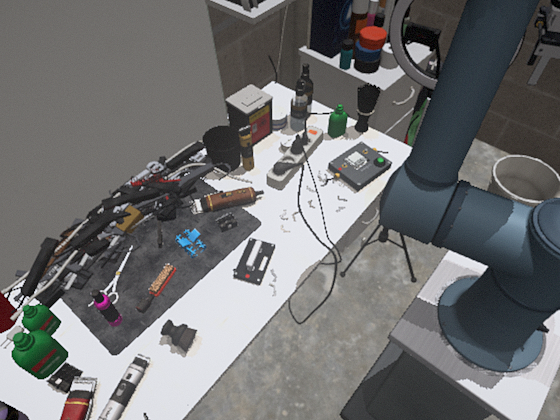

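The top view shows the cover at about (237,223), the jig at (373,233) and the green button at (385,247). In the scene view the cover is at (255,260), the jig at (360,165) and the button at (380,160). I'll enlarge these four areas.

```bash
python3 - <<'E'
from h import *
t=cv2.imread("pics/top0.png");s=cv2.imread("pics/scene0.png")
def cr(i,x,y,w=66,h=49): return cv2.resize(i[y:y+h,x:x+w],(396,294),interpolation=cv2.INTER_CUBIC)
cv2.imwrite("pics/crops.png",np.vstack([np.hstack([cr(t,204,198),cr(t,340,206)]),np.hstack([cr(s,222,233),cr(s,326,138)])]))
E
```

```text
(no output)
```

View pics/crops.png

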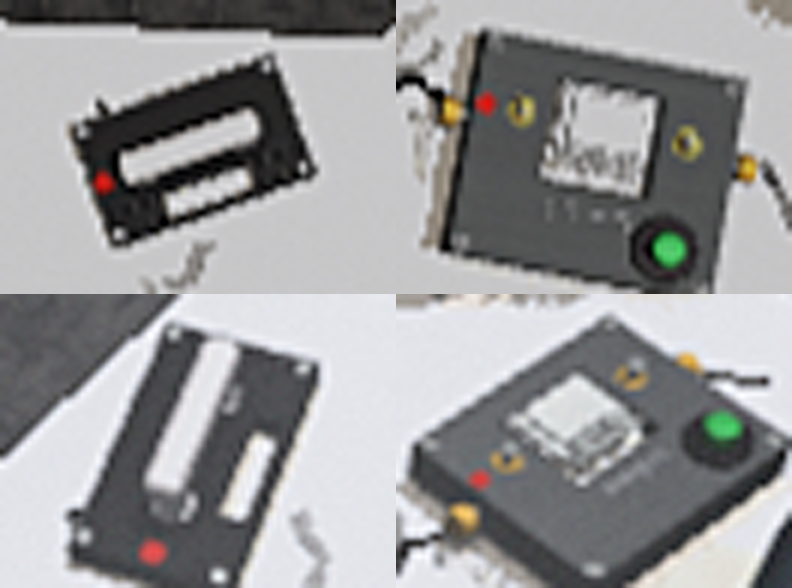

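The crops show the cover (red mark at its left end) with its handle bar and window. On the jig they show the two brass-ringed dowels, the red mark, the blade and the button. I'll measure these next.

```bash
cat > m.py <<'E'
from h import *
C={n:camera(n) for n in("top","scene")}
def px(n,x,y):  # crop px -> image px
    o={"tc":(204,198,0,0),"tj":(340,206,396,0),"sc":(222,233,0,294),"sj":(326,138,396,294)}[n]
    return (o[0]+(x-o[2]+.5)/6-.5,o[1]+(y-o[3]+.5)/6-.5)
def show(name,a,b,z):
    p=px("t"+a[0],*a[1]);q=px("s"+a[0],*b); P,e=tri(C["top"],p,C["scene"],q)
    print(name,"tri",(P*1000).round(1),"gap",round(e*1000,1),"top@z",(onz(C["top"],*p,z)*1000).round(1)[:2],"scene@z",(onz(C["scene"],*q,z)*1000).round(1)[:2])
show("cred",("c",(103,182)),(153,553),.014)
show("screwFL",("c",(119,235)),(219,575),.014)
show("screwBL",("c",(83,132)),(84,537),.014)
show("screwBR",("c",(265,66)),(174,333),.014)
show("screwFR",("c",(306,170)),(303,369),.014)
show("jred",("j",(486,104)),(480,480),.026)
show("ringL",("j",(522,110)),(508,459),.026)
show("ringR",("j",(687,144)),(632,375),.026)
show("jscBL",("j",(495,40)),(432,441),.026)
show("jscFL",("j",(461,242)),(594,570),.026)
show("jscBR",("j",(733,88)),(611,325),.026)
show("button",("j",(670,249)),(723,426),.034)
for n,(x,y,w,h) in {"top":(212,200,48,42),"scene":(230,235,50,62)}.items():
    g=cv2.resize(cv2.cvtColor(C[n]["img"],cv2.COLOR_BGR2GRAY)[y:y+h,x:x+w],None,fx=8,fy=8,interpolation=cv2.INTER_CUBIC)
    m=(g>125).astype(np.uint8); k,l,st,c=cv2.connectedComponentsWithStats(m)
    for i in range(1,k):
        if 600<st[i][4]<20000:
            ct=cv2.findContours((l==i).astype(np.uint8),0,2)[0][0]; r=cv2.minAreaRect(ct)
            f=lambda p:((p[0]+.5)/8-.5+x,(p[1]+.5)/8-.5+y)
            B=np.array([onz(C[n],*f(p),.044)*1000 for p in cv2.boxPoints(r)])
            print(n,"rect",f(r[0]),np.array(r[1])/8,"ctr44",(onz(C[n],*f(r[0]),.044)*1000).round(1),"\n",B[:,:2].round(1).tolist())
E
python3 m.py
```

```text
cred tri [471.6 258.   12. ] gap 0.1 top@z [471.5 257.8] scene@z [470.8 258.7]
screwFL tri [445.1 248.9  12.9] gap 0.7 top@z [444.8 248.6] scene@z [444.9 249.5]
screwBL tri [497.2 269.6  11. ] gap 0.4 top@z [496.8 269.1] scene@z [496.  270.8]
screwBR tri [533.8 177.5  13.7] gap 0.4 top@z [533.6 177.4] scene@z [533.8 177.8]
screwFR tri [481.9 155.3  11.4] gap 2.3 top@z [480.8 154.6] scene@z [481.7 157.2]
jred tri [ 498.4 -150.7   25.1] gap 0.5 top@z [ 498.1 -150.7] scene@z [ 498.2 -149.8]
ringL tri [ 495.7 -169.    26.5] gap 0.2 top@z [ 495.6 -169.1] scene@z [ 496.  -169.3]
ringR tri [ 481.3 -252.9   27.1] gap 1.4 top@z [ 480.7 -253.5] scene@z [ 482.4 -253.7]
jscBL tri [ 530.2 -155.2   26.8] gap 1.6 top@z [ 531.  -154.9] scene@z [ 530.  -156.3]
jscFL tri [ 427.9 -139.2   23. ] gap 0.5 top@z [ 427.6 -138.8] scene@z [ 427.  -136.5]
jscBR tri [ 509.9 -277.3   25.4] gap 0.6 top@z [ 510.1 -277. ] scene@z [ 509.3 -276.8]
button tri [ 427.  -242.7   35.3] gap 0.4 top@z [ 426.9 -243.1] scene@z [ 427.7 -243.9]
top rect (235.1914577484131, 222.01098251342773) [ 5.5661068 24.2610302] ctr44 [488.6 212.1  44. ] 
 [[483.0, 248.9], [509.8, 181.4], [494.2, 175.2], [467.4, 242.6]]
top rect (238.2220516204834, 229.52677726745605) [ 4.14394188 14.77764702] ctr44 [466.3 202.1  44. ] 
 [[464.6, 225.0], [479.6, 183.5], [467.9, 179.2], [452.9, 220.7]]
scene rect (262.9654197692871, 263.1107635498047) [ 5.06533194 15.32518005] ctr44 [452.3 222.7  44. ] 
 [[450.8, 242.3], [465.5, 205.7], [453.8, 202.7], [439.4, 239.3]]
```

```bash
cat > r.py <<'E'
from h import *
C={n:camera(n) for n in("top","scene")}
for nm,a,b in [("ring",(521,250),(435,25)),("talc",(403,187),(338,108)),("blkbrush",(433,200),(367,93)),("redlid",(492,165),(371,35))]:
    print(nm,tri(C["top"],a,C["scene"],b))
    print([(z,onz(C["top"],*a,z).round(3)[:2]) for z in(0,.1,.4)])
for P in [(.427,-.243,.25),(.33,-.43,.25)]: print(P,proj(C["top"],P),proj(C["scene"],P))
i=C["scene"]["img"]; cv2.imwrite("pics/r.png",cv2.resize(np.hstack([i[0:260,320:560],C["top"]["img"][130:390,320:560]]),None,fx=1.6,fy=1.6))
E
python3 r.py
```

```text
ring (array([ 0.44406235, -0.48958279,  0.31757879]), np.float64(0.05585165721576744))
[(0, array([ 0.431, -0.676])), (0.1, array([ 0.427, -0.622])), (0.4, array([ 0.416, -0.459]))]
talc (array([ 0.60129459, -0.27602504,  0.10558756]), np.float64(0.002069108845066482))
[(0, array([ 0.618, -0.307])), (0.1, array([ 0.601, -0.278])), (0.4, array([ 0.551, -0.193]))]
blkbrush (array([ 0.56104511, -0.35537682,  0.13105194]), np.float64(0.0006147414409647909))
[(0, array([ 0.58 , -0.401])), (0.1, array([ 0.566, -0.366])), (0.4, array([ 0.523, -0.261]))]
redlid (array([ 0.64753618, -0.4840187 ,  0.22067022]), np.float64(0.0017256605774520891))
[(0, array([ 0.697, -0.59 ])), (0.1, array([ 0.675, -0.542])), (0.4, array([ 0.608, -0.397]))]
(0.427, -0.243, 0.25) [[405.925999   244.62615259]] [[397.28982232  94.98293636]]
(0.33, -0.43, 0.25) [[478.99804678 284.88827256]] [[469.72113504  74.82162823]]
```

View pics/r.png

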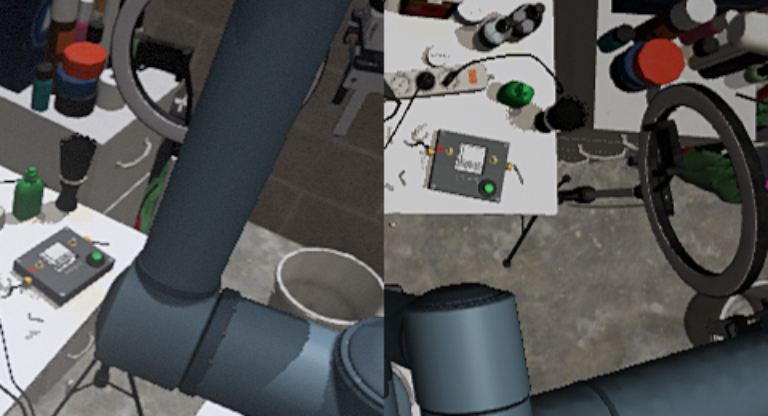

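The enlargement shows the ring light to the right of the jig (top view about x 480–562; scene view left edge about 390, bottom about row 88). I'll check how close its near edge comes to the path.

```bash
python3 - <<'E'
from h import *
C={n:camera(n) for n in("top","scene")}
for p in [(483,205),(500,184),(505,290),(530,313)]:
  for z in (.1,.2,.3,.4,.5,.6): 
    P=onz(C["top"],*p,z); print(p,P.round(3),proj(C["scene"],P).round(0)[0])
E
```

```text
(483, 205) [ 0.555 -0.513  0.1  ] [395.  78.]
(483, 205) [ 0.542 -0.467  0.2  ] [398.  57.]
(483, 205) [ 0.529 -0.421  0.3  ] [402.  31.]
(483, 205) [ 0.515 -0.375  0.4  ] [407.  -0.]
(483, 205) [ 0.502 -0.329  0.5  ] [413. -39.]
(483, 205) [ 0.489 -0.283  0.6  ] [421. -89.]
(500, 184) [ 0.619 -0.564  0.1  ] [385.  64.]
(500, 184) [ 0.601 -0.514  0.2  ] [389.  43.]
(500, 184) [ 0.583 -0.465  0.3  ] [392.  18.]
(500, 184) [ 0.565 -0.415  0.4  ] [397. -12.]
(500, 184) [ 0.547 -0.365  0.5  ] [403. -50.]
(500, 184) [ 0.529 -0.315  0.6  ] [410. -98.]
(505, 290) [ 0.312 -0.572  0.1  ] [478. 100.]
(505, 290) [ 0.317 -0.522  0.2  ] [483.  78.]
(505, 290) [ 0.321 -0.471  0.3  ] [488.  51.]
(505, 290) [ 0.326 -0.421  0.4  ] [494.  18.]
(505, 290) [ 0.331 -0.37   0.5  ] [502. -23.]
(505, 290) [ 0.336 -0.32   0.6  ] [512. -76.]
(530, 313) [ 0.249 -0.643  0.1  ] [509.  97.]
(530, 313) [ 0.258 -0.587  0.2  ] [513.  75.]
(530, 313) [ 0.268 -0.531  0.3  ] [519.  48.]
(530, 313) [ 0.277 -0.476  0.4  ] [525.  15.]
(530, 313) [ 0.287 -0.42   0.5  ] [534. -26.]
(530, 313) [ 0.297 -0.364  0.6  ] [544. -78.]
```

>>> {"method": "servo_tool", "body": {
  "moves": [
    {"slide":[-17,47,0],"delta_rot":[0,0,0],"fingers":0},
    {"slide":[-18,47,0],"delta_rot":[0,0,0],"fingers":0},
    {"slide":[-17,47,0],"delta_rot":[0,0,0],"fingers":0},
    {"slide":[-18,47,0],"delta_rot":[0,0,0],"fingers":0},
    {"slide":[0,15,0],"delta_rot":[0,0,0.175],"fingers":0},
    {"slide":[10,15,0],"delta_rot":[0,0,0.175],"fingers":0},
    {"slide":[20,15,0],"delta_rot":[0,0,0.175],"fingers":0},
    {"slide":[20,15,0],"delta_rot":[0,0,0.175],"fingers":0}
  ]
}}

```text
clock: 1.4
eef_pos: [0.2056, -0.3613, 0.2247]
orientation: [[0.49, 0.872, 0.0], [0.872, -0.49, -0.001], [-0.0, 0.0, -1.0]]
wrist_force: [-0.4, -0.4, 0.9]
grip_width: 0.0173
gripper_force: 0.0
```

>>> {"method": "servo_tool", "body": {
  "moves": [
    {"slide":[34,38,0],"delta_rot":[0,0,0.172],"fingers":0},
    {"slide":[40,30,0],"delta_rot":[0,0,0.172],"fingers":0},
    {"slide":[45,20,-20],"delta_rot":[0,0,0],"fingers":0},
    {"slide":[50,17,-30],"delta_rot":[0,0,0],"fingers":0},
    {"slide":[52,13,-30],"delta_rot":[0,0,0],"fingers":0},
    {"slide":[0,0,-40],"delta_rot":[0,0,0],"fingers":0},
    {"slide":[0,0,-30],"delta_rot":[0,0,0],"fingers":0},
    {"slide":[0,0,0],"delta_rot":[0,0,0],"fingers":0}
  ]
}}

```text
clock: 2.4
eef_pos: [0.4248, -0.2423, 0.0723]
orientation: [[0.172, 0.985, -0.004], [0.985, -0.172, 0.004], [0.003, -0.005, -1.0]]
wrist_force: [0.6, 0.2, 0.6]
grip_width: 0.0006
gripper_force: 0.0
```

>>> {"method": "servo_tool", "body": {
  "moves": [
    {"slide":[2,-1,-8],"delta_rot":[0,0,0],"fingers":0},
    {"slide":[0,0,-8],"delta_rot":[0,0,0],"fingers":0},
    {"slide":[0,0,-3],"delta_rot":[0,0,0],"fingers":0},
    {"slide":[0,0,0],"delta_rot":[0,0,0],"fingers":0}
  ]
}}

```text
clock: 2.9
eef_pos: [0.4287, -0.2453, 0.0562]
orientation: [[0.172, 0.985, 0.001], [0.985, -0.172, -0.001], [-0.001, 0.001, -1.0]]
wrist_force: [0.2, -0.8, 3.1]
grip_width: 0.0002
gripper_force: 1.4
```

>>> {"method": "servo_tool", "body": {
  "moves": [
    {"slide":[0,0,-2],"delta_rot":[0,0,0],"fingers":0},
    {"slide":[0,0,-2],"delta_rot":[0,0,0],"fingers":0},
    {"slide":[0,0,0],"delta_rot":[0,0,0],"fingers":0}
  ]
}}

```text
clock: 3.28
eef_pos: [0.4288, -0.2454, 0.0531]
orientation: [[0.172, 0.985, 0.0], [0.985, -0.172, -0.001], [-0.001, 0.0, -1.0]]
wrist_force: [-4.3, 1.5, 13.9]
grip_width: 0.0003
gripper_force: 6.6
```

>>> {"method": "servo_tool", "body": {
  "moves": [
    {"slide":[0,0,-2],"delta_rot":[0,0,0],"fingers":0},
    {"slide":[0,0,0],"delta_rot":[0,0,0],"fingers":0}
  ]
}}

```text
clock: 3.52
eef_pos: [0.4289, -0.2455, 0.0527]
orientation: [[0.171, 0.985, -0.001], [0.985, -0.171, -0.0], [-0.0, -0.001, -1.0]]
wrist_force: [-8.4, 4.7, 27.9]
grip_width: 0.0005
gripper_force: 13.6
```

>>> {"method": "servo_tool", "body": {
  "moves": [
    {"slide":[0,0,2],"delta_rot":[0,0,0],"fingers":0},
    {"slide":[0,0,25],"delta_rot":[0,0,0],"fingers":0},
    {"slide":[-45,35,50],"delta_rot":[0,0,0],"fingers":0.6},
    {"slide":[-45,45,20],"delta_rot":[0,0,0],"fingers":0.6},
    {"slide":[0,55,0],"delta_rot":[0,0,0],"fingers":0.6},
    {"slide":[0,55,0],"delta_rot":[0,0,0],"fingers":0.6}
  ]
}}

```text
clock: 4.28
eef_pos: [0.3483, -0.0624, 0.1363]
orientation: [[0.174, 0.985, 0.001], [0.985, -0.174, -0.0], [0.0, 0.001, -1.0]]
wrist_force: [1.0, -0.8, -0.3]
grip_width: 0.0371
gripper_force: 0.0
```

```bash
python3 - <<'E'
from h import *
t=camera("top")["img"];s=camera("scene")["img"]; t0=cv2.imread("pics/top0.png");s0=cv2.imread("pics/scene0.png")
def cr(i,x,y,w=66,h=49): return cv2.resize(i[y:y+h,x:x+w],(396,294),interpolation=cv2.INTER_CUBIC)
cv2.imwrite("pics/b.png",np.vstack([np.hstack([cr(t0,340,206),cr(t,340,206)]),np.hstack([cr(s0,326,138),cr(s,326,138)])]))
E
```

```text
(no output)
```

View pics/b.png

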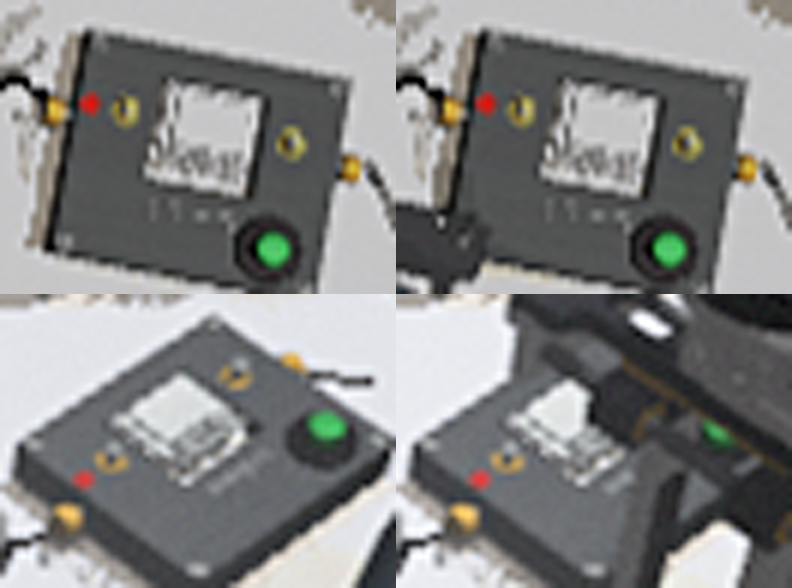

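The jig hasn't moved and the button is back up, but nothing shows whether the light is on. I'll compare the heights of the button and its collar to confirm the hard stop I felt was the button's full travel.

```bash
python3 - <<'E'
from h import *
C={n:camera(n) for n in("top","scene")}
D={}
for n,(x,y,w,h) in {"top":(376,238,18,18),"scene":(368,150,22,26)}.items():
    i=cv2.imread(f"pics/{n}0.png")[y:y+h,x:x+w]; i=cv2.resize(i,None,fx=8,fy=8,interpolation=cv2.INTER_CUBIC)
    hs=cv2.cvtColor(i,cv2.COLOR_BGR2HSV); g=(cv2.inRange(hs,(45,90,70),(85,255,255))>0); v=hs[...,2]
    d=(v<62)&~g
    for k,m in(("btn",g),("collar",d|g)):
        m=m.astype(np.uint8); N,l,s,c=cv2.connectedComponentsWithStats(m); j=1+np.argmax(s[1:,4]); ct=cv2.findContours((l==j).astype(np.uint8),0,2)[0]; ct=max(ct,key=cv2.contourArea)
        e=cv2.fitEllipse(cv2.convexHull(ct)); D[n,k]=((e[0][0]+.5)/8-.5+x,(e[0][1]+.5)/8-.5+y)
        b=cv2.boundingRect(ct); print(n,k,np.round(D[n,k],2),np.round(np.array(e[1])/8,2),np.array(b)/8+[x,y,0,0])
for k in("btn","collar"): print(k,tri(C["top"],D["top",k],C["scene"],D["scene",k]))
E
```

```text
top btn [385.22 247.15] [5.7  6.27] [382.875 244.5     5.75    6.375]
top collar [383.9  247.79] [11.78 13.25] [378.875 241.75   11.625  13.   ]
scene btn [380.02 159.88] [5.49 6.88] [377.125 157.5     6.875   5.875]
scene collar [379.26 161.88] [ 9.26 11.24] [374.   157.5   11.25   9.5 ]
btn (array([ 0.42694538, -0.24285807,  0.03405046]), np.float64(0.0006545985773666477))
collar (array([ 0.42567353, -0.23971236,  0.02934238]), np.float64(0.001975857429705194))
```

>>> {"method": "servo_tool", "body": {
  "moves": [
    {"slide":[10,50,10],"delta_rot":[0,0,0.138],"fingers":0.6},
    {"slide":[25,50,0],"delta_rot":[0,0,0.138],"fingers":0.6},
    {"slide":[35,50,0],"delta_rot":[0,0,0.138],"fingers":0.6},
    {"slide":[35,50,0],"delta_rot":[0,0,0.138],"fingers":0.6},
    {"slide":[35,40,-20],"delta_rot":[0,0,0],"fingers":0.6},
    {"slide":[0,35,-25],"delta_rot":[0,0,0],"fingers":0.6},
    {"slide":[0,0,-20],"delta_rot":[0,0,0],"fingers":0.6},
    {"slide":[0,0,0],"delta_rot":[0,0,0],"fingers":0.6}
  ]
}}

```text
clock: 5.48
eef_pos: [0.4883, 0.2098, 0.0791]
orientation: [[-0.368, 0.93, -0.005], [0.93, 0.368, -0.001], [0.001, -0.005, -1.0]]
wrist_force: [0.5, 0.1, 0.9]
grip_width: 0.0563
gripper_force: 0.0
```

>>> {"method": "servo_tool", "body": {
  "moves": [
    {"slide":[1,2,-20],"delta_rot":[0,0,0],"fingers":0.6},
    {"slide":[0,0,-15],"delta_rot":[0,0,0],"fingers":0.6},
    {"slide":[0,0,-5],"delta_rot":[0,0,0],"fingers":0.6},
    {"slide":[0,0,0],"delta_rot":[0,0,0],"fingers":0.6}
  ]
}}

```text
clock: 5.98
eef_pos: [0.4901, 0.2129, 0.0415]
orientation: [[-0.369, 0.929, -0.0], [0.929, 0.369, -0.0], [0.0, -0.0, -1.0]]
wrist_force: [0.2, 0.6, 0.5]
grip_width: 0.0563
gripper_force: 0.0
```

>>> {"method": "servo_tool", "body": {
  "moves": [
    {"slide":[0,0,0],"delta_rot":[0,0,0],"fingers":0.1},
    {"slide":[0,0,0],"delta_rot":[0,0,0],"fingers":0},
    {"slide":[0,0,0],"delta_rot":[0,0,0],"fingers":0},
    {"slide":[0,0,0],"delta_rot":[0,0,0],"fingers":0},
    {"slide":[0,0,0],"delta_rot":[0,0,0],"fingers":0}
  ]
}}

```text
clock: 6.6
eef_pos: [0.4898, 0.2133, 0.0415]
orientation: [[-0.37, 0.929, -0.0], [0.929, 0.37, -0.0], [0.0, -0.0, -1.0]]
wrist_force: [-1.3, -0.3, 2.0]
grip_width: 0.0158
gripper_force: 30.0
```

>>> {"method": "servo_tool", "body": {
  "moves": [
    {"slide":[0,0,25],"delta_rot":[0,0,0],"fingers":0},
    {"slide":[0,0,45],"delta_rot":[0,0,0],"fingers":0},
    {"slide":[0,-40,40],"delta_rot":[0,0,-0.06],"fingers":0},
    {"slide":[0,-50,0],"delta_rot":[0,0,-0.1],"fingers":0},
    {"slide":[0,-55,0],"delta_rot":[0,0,-0.1],"fingers":0},
    {"slide":[0,-55,0],"delta_rot":[0,0,-0.1],"fingers":0},
    {"slide":[0,-55,0],"delta_rot":[0,0,-0.1],"fingers":0},
    {"slide":[0,-55,0],"delta_rot":[0,0,-0.086],"fingers":0}
  ]
}}

```text
clock: 7.6
eef_pos: [0.4893, -0.0983, 0.151]
orientation: [[0.169, 0.986, -0.0], [0.986, -0.169, 0.0], [0.0, -0.0, -1.0]]
wrist_force: [1.1, 0.5, -3.2]
grip_width: 0.0157
gripper_force: 30.0
```

>>> {"method": "servo_tool", "body": {
  "moves": [
    {"slide":[0,-50,0],"delta_rot":[0,0,0],"fingers":0},
    {"slide":[0,-40,0],"delta_rot":[0,0,0],"fingers":0},
    {"slide":[0,-24,-20],"delta_rot":[0,0,0],"fingers":0},
    {"slide":[0,0,-25],"delta_rot":[0,0,0],"fingers":0},
    {"slide":[0,0,0],"delta_rot":[0,0,0],"fingers":0},
    {"slide":[0,0,0],"delta_rot":[0,0,0],"fingers":0}
  ]
}}

```text
clock: 8.35
eef_pos: [0.4902, -0.2106, 0.1069]
orientation: [[0.166, 0.986, 0.0], [0.986, -0.166, -0.0], [-0.0, 0.0, -1.0]]
wrist_force: [0.2, -0.0, -1.9]
grip_width: 0.0155
gripper_force: 30.0
```

```bash
python3 - <<'E'
from h import *
t=camera("top")["img"];s=camera("scene")["img"]
def cr(i,x,y,w=66,h=98): return cv2.resize(i[y:y+h,x:x+w],(396,588),interpolation=cv2.INTER_CUBIC)
cv2.imwrite("pics/p.png",np.hstack([cr(t,345,180),cr(s,325,95)]))
E
```

```text
(no output)
```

View pics/p.png

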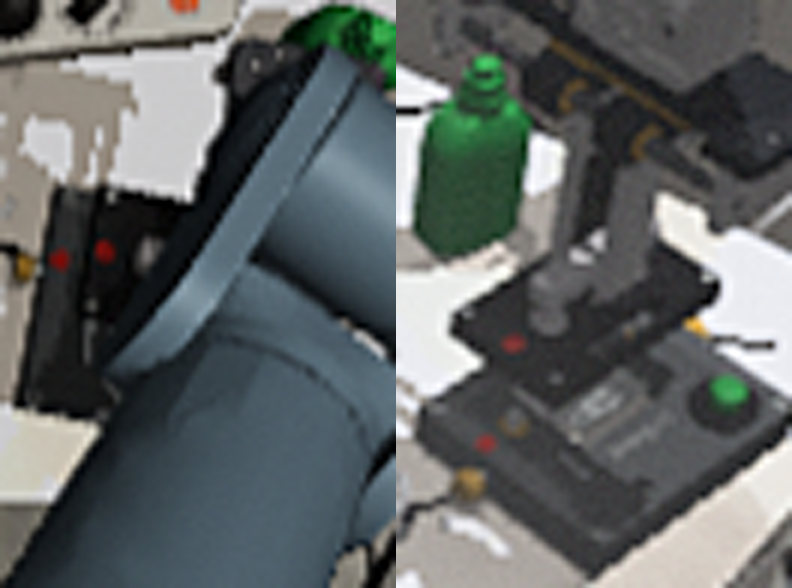

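The cover is held level above the jig. Its red mark is at crop positions (105,251) in the top view and (514,343) in the scene view, beside the jig's mark, and the gripper is clear of the bottle. I'll check where the mark is in world coordinates.

```bash
python3 - <<'E'
from h import *
C={n:camera(n) for n in("top","scene")}
f=lambda x,y,ox,oy,s:(ox+(x-s+.5)/6-.5,oy+(y+.5)/6-.5)
t=f(105,251,345,180,0);s=f(514,343,325,95,396)
print(tri(C["top"],t,C["scene"],s),onz(C["top"],*t,.0794),onz(C["scene"],*s,.0794))
t=f(60,259,345,180,0);s=f(487,443,325,95,396); print("jred",tri(C["top"],t,C["scene"],s))
E
```

```text
(array([ 0.49894613, -0.16289689,  0.07970651]), np.float64(0.0008207561810098199)) [ 0.49861498 -0.16315662  0.0794    ] [ 0.49945635 -0.16298221  0.0794    ]
jred (array([ 0.4984957 , -0.15081725,  0.02572765]), np.float64(0.0003505718853844625))
```

>>> {"method": "servo_tool", "body": {
  "moves": [
    {"slide":[-1.5,0,-12],"delta_rot":[0,0,0],"fingers":0},
    {"slide":[0,0,-10],"delta_rot":[0,0,0],"fingers":0},
    {"slide":[0,0,0],"delta_rot":[0,0,0],"fingers":0},
    {"slide":[0,0,0],"delta_rot":[0,0,0],"fingers":0}
  ]
}}

```text
clock: 9.05
eef_pos: [0.4885, -0.2108, 0.0843]
orientation: [[0.166, 0.986, -0.0], [0.986, -0.166, 0.0], [0.0, -0.0, -1.0]]
wrist_force: [0.6, 0.4, -2.3]
grip_width: 0.0158
gripper_force: 30.0
```

>>> {"method": "servo_tool", "body": {
  "moves": [
    {"slide":[0,0,-3],"delta_rot":[0,0,0],"fingers":0},
    {"slide":[0,0,-3],"delta_rot":[0,0,0],"fingers":0},
    {"slide":[0,0,-2],"delta_rot":[0,0,0],"fingers":0},
    {"slide":[0,0,0],"delta_rot":[0,0,0],"fingers":0}
  ]
}}

```text
clock: 9.55
eef_pos: [0.4883, -0.2107, 0.0762]
orientation: [[0.166, 0.986, -0.0], [0.986, -0.166, 0.0], [0.0, -0.0, -1.0]]
wrist_force: [-0.4, -0.8, -1.9]
grip_width: 0.0156
gripper_force: 30.0
```

>>> {"method": "servo_tool", "body": {
  "moves": [
    {"slide":[0,0,-2],"delta_rot":[0,0,0],"fingers":0},
    {"slide":[0,0,-2],"delta_rot":[0,0,0],"fingers":0},
    {"slide":[0,0,0],"delta_rot":[0,0,0],"fingers":0}
  ]
}}

```text
clock: 9.93
eef_pos: [0.4886, -0.2108, 0.0725]
orientation: [[0.166, 0.986, 0.0], [0.986, -0.166, -0.0], [-0.0, 0.0, -1.0]]
wrist_force: [-0.2, -0.7, -2.3]
grip_width: 0.0156
gripper_force: 30.0
```

>>> {"method": "servo_tool", "body": {
  "moves": [
    {"slide":[0,0,-2],"delta_rot":[0,0,0],"fingers":0},
    {"slide":[0,0,-2],"delta_rot":[0,0,0],"fingers":0},
    {"slide":[0,0,0],"delta_rot":[0,0,0],"fingers":0}
  ]
}}

```text
clock: 10.3
eef_pos: [0.4886, -0.2109, 0.0689]
orientation: [[0.166, 0.986, 0.0], [0.986, -0.166, -0.0], [-0.0, 0.0, -1.0]]
wrist_force: [-2.2, 1.6, 5.4]
grip_width: 0.0159
gripper_force: 30.0
```

>>> {"method": "servo_tool", "body": {
  "moves": [
    {"slide":[0,0,-1.5],"delta_rot":[0,0,0],"fingers":0},
    {"slide":[0,0,-1.5],"delta_rot":[0,0,0],"fingers":0},
    {"slide":[0,0,0],"delta_rot":[0,0,0],"fingers":0},
    {"slide":[0,0,0],"delta_rot":[0,0,0],"fingers":0}
  ]
}}

```text
clock: 10.8
eef_pos: [0.4887, -0.2109, 0.0674]
orientation: [[0.166, 0.986, -0.001], [0.986, -0.166, 0.0], [0.0, -0.001, -1.0]]
wrist_force: [-8.2, 4.4, 16.4]
grip_width: 0.0159
gripper_force: 30.0
```

>>> {"method": "servo_tool", "body": {
  "moves": [
    {"slide":[0,0,-0.7],"delta_rot":[0,0,0],"fingers":0},
    {"slide":[0,0,0],"delta_rot":[0,0,0],"fingers":0},
    {"slide":[0,0,0],"delta_rot":[0,0,0],"fingers":0},
    {"slide":[0,0,0],"delta_rot":[0,0,0],"fingers":0}
  ]
}}

```text
clock: 11.3
eef_pos: [0.4887, -0.2109, 0.0674]
orientation: [[0.166, 0.986, -0.001], [0.986, -0.166, 0.0], [0.0, -0.001, -1.0]]
wrist_force: [-10.1, 5.4, 21.4]
grip_width: 0.0152
gripper_force: 30.0
```

```bash
python3 - <<'E'
from h import *
s=camera("scene")["img"]
cv2.imwrite("pics/q.png",cv2.resize(s[95:195,300:430],(780,600),interpolation=cv2.INTER_CUBIC))
E
```

```text
(no output)
```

View pics/q.png

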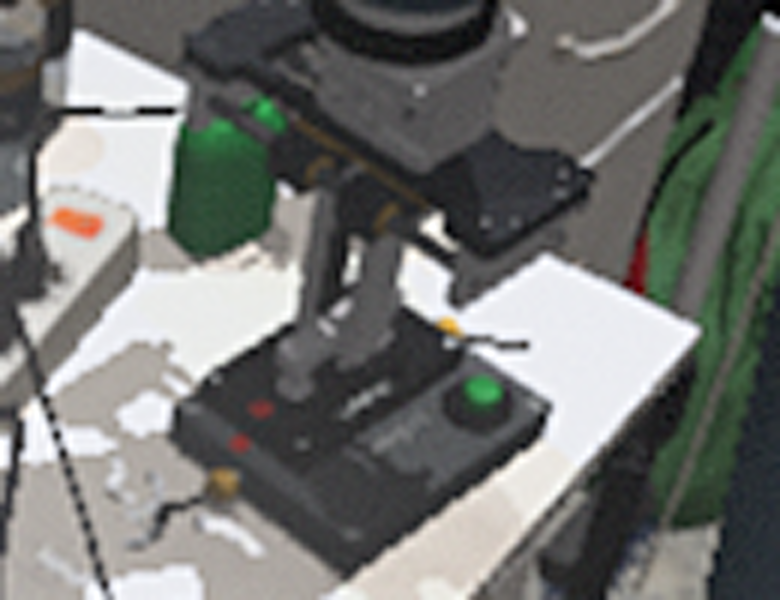

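The cover sits flat on the deck with the two red marks side by side, at (262,408) and (240,444). The measured height matches home and stayed there when the push rose to 21 N, so I'm handing it in.

```bash
python3 -c "
from plant import finish_job
print(finish_job())"
```

```text
the job is handed in; nothing more can be done
None
```

The cover is over both dowel pins, flat on the jig with the red marks together, and the arm is holding it down at about 21 N for your thumbscrews; I pushed the green button to a hard stop and it came back up, but the images don't show whether the gap light is on.

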